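Level the three-screw stage and clamp it

TASK

Level the small three-footed stage on the bench: turn its black foot-screw knobs until the bubble in the round vial lies wholly inside the black target ring. Then swing the orange clamp lever clockwise, all the way to its stop, to lock the stage with the bubble still inside the ring. Let go, and leave the tape measure, the glass jar and the roll of masking tape where they are.

Things in the scene. Friction and masses are not known exactly. Their poses are not given: they have to be found in the camera images.
- stage_base: Grey three-armed base of the levelling stage, fixed to the bench, any yaw; origin centre of underside, z up. Stage: 220 mm across, 92 mm high. An aluminium plate (round, 100 mm, three ears, top 45 mm above the bench) rides on three upright foot screws 75 mm from the centre, 120 degrees apart. Mid-plate stands the round vial (60 mm across, top 54 mm above the bench).
- knob1_top (a point): Centre of the flat top, 88 mm above the bench, of the black round knob of foot screw 1: diameter 36 mm, upright grip wall 64 to 86 mm above the bench, white pointer line on top. It turns in place about an axis within 2 degrees of vertical, may be gripped at any yaw, is stiff to 0.06 N m and stays where left. Clockwise from above raises the plate here by 1.6 mm per radian.
- knob2_top (a point): The same for foot screw 2, 120 degrees anticlockwise (from above) of screw 1. For each screw: turned clockwise, the bubble runs straight towards that knob by 6 mm per radian; anticlockwise, away from it. All three act alike and their effects add up.
- knob3_top (a point): The same for foot screw 3, 120 degrees anticlockwise of screw 2. Each knob can turn 4 rad either way from its middle and starts within 2 rad of its middle.
- vial_center (a point): Middle of the yellow-green window (50 mm across) of the round bubble vial, at the centre of the plate; it is the middle of the black target ring (inner diameter 18 mm). Its z axis is the plate's normal.
- bubble (a point): Centre of the whitish round bubble (12 mm across) on the window. The plate is level when the bubble is centred on vial_center; the bubble lies wholly inside the ring when the centres are less than 3 mm apart. It starts 4 to 16 mm off.
- lever_grip (a point): Centre of the top, 92 mm above the bench, of the upright round grip (18 mm in diameter, free from 66 to 92 mm above the bench) at the end of the orange clamp lever, 42 mm from the lever's pivot.
- lever_pivot (a point): Point on the vertical axis of the clamp lever, 66 mm from the stage's centre, midway between knobs 1 and 2, 69 mm above the bench; lever arm and hub lie between 56 and 69 mm above the bench.
- clamp_lever (a joint): Angle of the orange clamp lever, rad: 0 fully open, grows clockwise seen from above, 1.2 at the stop, clamped. At 0 it points 0.6 rad anticlockwise of the outward direction from the stage's centre, at 1.2 it points 0.6 rad clockwise of it. It is stiff to about 0.06 N m, stays where it is left, and turns on a vertical axis.
- tape_measure: Bystander: yellow tape measure, 65x71x65 mm, origin at the centre of its underside.
- tack_jar: Bystander: clear glass jar with a silver lid, 60 mm across, 82 mm high, origin at the centre of its underside.
- masking_tape: Bystander: cream roll of masking tape lying flat, 100 mm across, 24 mm high, origin at the centre of its underside.

How it is judged:
On the way, in this order (a step that is already met when the one before it is completed fails the run):
1. the stage is level, bubble inside the ring, while the clamp lever is still open (horizontal distance between bubble and vial_center below 0.003 m and angle between vial_center's own z axis and vertical below 0.009 rad and value of joint clamp_lever below 0.5 rad), for 0.3 s.
2. the clamp lever is at its stop and the bubble still inside the ring (value of joint clamp_lever above 1.08 rad and horizontal distance between bubble and vial_center below 0.003 m), for 0.2 s.
At the end, for the whole second after the job is handed in: The bubble lies wholly inside the ring (its centre within 3 mm of the vial's centre, plate within 0.009 rad of level) and the clamp lever is at its stop (angle over 1.08 of 1.2 rad) (all of step 2 and angle between vial_center's own z axis and vertical below 0.009 rad); the robot touches nothing.
It fails at once if a bystander is moved more than 20 mm (distance of any of tape_measure, tack_jar, masking_tape from where it was at the start of the episode above 0.02 m).
It also fails if it takes over 58 s, if anything falls off the work surface, if the arm or the gripper's body presses on something with over 40 N, if the wrist force passes 120 N, or if a joint passes its speed limit or range.

ROBOT

A 6-joint arm with a two-finger parallel gripper is mounted at the origin on the work surface; the furniture and walls round the work are solid. World frame = base frame: x ahead of the robot, y to its left, z up, the work surface at z = 0. Lengths are in m, angles in rad, forces in N, time in s.
With the tool pointing down it reaches from about 0.325 to 0.925 m from the base axis. Payload 3.1 kg.
Tool frame: the origin (TCP) lies on the centre line of the jaws, within the pads' length; the fingertips stand 19 mm ahead of it and the grasp point (between the pads) is the TCP; x points along the fingers, y is the direction in which the jaws open and shut, and the axes are right-handed (so a half turn about x gives the same grasp; the last joint's range is limited). The gripper opens to 85 mm and grips with 20 to 120 N. Pads are 22 mm wide; open, the fingers measure 114 mm over their backs; the gripper's body (76 mm by 85 mm) begins 54 mm behind the grasp point. The pads swing forward as they close: fully open they stand 13 mm farther back than shut.
Start: joints at [-1.215, 0.217, 1.613, -0, 1.311, -0.112], TCP at [0.282, -0.558, 0.25] pointing down, gripper open.
Joint ranges: [-2.75, 2.75], [-0.78, 2.1], [0.31, 2.55], [-1.13, 4.27], [0.13, 2.63], [-2.58, 2.58]. Speed limits (rad/s): [2.79, 2.79, 3.14, 3.14, 3.14, 3.14].

INTERFACE

Orientations are given as a unit quaternion [x, y, z, w].
In Python, from workcell import env, viewer, job gives the robot as it stands.
- The arm moves only by the tool apply_moves, never from a script. Its argument "motion" is a list of rows, each a list of 5 numbers: the shift along the tool's x, y, z in mm, then the turn about the tool's x in degrees, then the opening, from 0 (shut) to 1 (fully open). In form: [[dx, dy, dz, roll, gripper], ...]. A call has exactly 8 rows; each row shifts and turns the pose as measured when the row begins, along the tool's axes as they then stand; what a row does not reach is not made up. A row lasts 1/8 s, in which the tool goes at most 62.5 mm and 10.7 degrees, less where a joint would pass 70% of its speed; a pose out of reach is approached as far as the arm can. A call is refused whole if a number of a shift passes 62.5 or a number of a turn 10.7, either way. A call with a gripper value outside its range is refused whole. The fingers move at their own pace and stop on an object; the grip force is fixed at half the most. Time passes only in rows, so rows that do not move let the fingers close, or fill a call up. It gives the time, the measured TCP pose, the force and the opening at its end, in the units of the state.
- env.read_state(): the state, without advancing time (a new reading comes with each control period).
- viewer.capture(name): name is "scene" or "side" or "wrist"; returns a dict with "img" (480x640x3 uint8, red, green, blue), "fx", "fy", "cx", "cy" (pixels), "distortion" ([k1, k2, p1, p2, k3] as OpenCV has them; the pictures are not rectified), "R" (3x3) and "t" (3): a world point X has camera coordinates R X + t. Camera axes: x right, y down, z forward; pixel columns grow to the right and rows downward; lengths in m; the calibration is good to about 2 mm. A picture is of the moment at which its call begins. There is no depth.
- job.close_job(): hands the job in, once; it reports no verdict.
Trained networks look in the newest picture that a camera, given by its name, has taken for a name from the list of things; names that differ only in an ending like _2 or _b are one class to them, and where a whole thing is asked for, a point or a joint stands for the part that bears it (a point fixed in the world has none). Each returns a list of dicts, best first, with "score" (0 to 1); they miss things now and then, are a little off and sometimes report something else, mostly with a low value. They report only what shows in the picture. A call takes as long as a camera call.
- viewer.masks_of(camera, query): "region" (480x640 bool, what is visible of it) and "bbox" ([left, top, right, bottom] in pixels, round what is visible of it).
- viewer.place_of(camera, query): "pixel" ([column, row] in pixels: a listed point, or the origin of a listed thing).
The state is a dict: "time": time; "joint_positions": joint angles; "joint_vel": joint speeds; "joint_torque": joint torques, N m; "tcp_pos": TCP position; "orientation": TCP orientation; "wrist_force": force on the tool from outside, world axes, zero at the start; "moment": the same for the moment, N m; "gripper_width": opening from 0.0 (shut) to 1.0 (fully open).
Only numpy, scipy, OpenCV 4.12 (cv2) and the standard library are available. Lean on these libraries where they do the work, as an engineer would, in place of code of your own. Each camera call takes 0.05 s, during which the arm holds its last target.

## Working session

There is one attempt and no reset: what is moved stays moved. The work goes in short steps, Python scripts to look and compute and a tool call to move; the robot and the scene stay as the last step left them, time stands still between calls to the robot, and variables do not carry over. Pictures are saved under pics/ and viewed, and the job is handed in when it is done.

Besides the shell and the picture viewer there is one more tool, called after ">>>" as name(argument=value, ...), one argument or row to a line, values as JSON. apply_moves: Moves the arm, as the interface text tells. Its arguments: {"type":"object","properties":{"motion":{"type":"array"}},"required":["motion"]}

```bash
mkdir -p pics; ls
python3 - <<'E'
from workcell import env, viewer, job
import cv2
s=env.read_state();print(s)
for n in ["scene","side","wrist"]:
    c=viewer.capture(n);cv2.imwrite(f"pics/a_{n}.png",c["img"][:,:,::-1]);print(n,c["fx"],c["distortion"],c["R"],c["t"])
    for q in ["knob1_top","vial_center","bubble","lever_grip","lever_pivot","stage_base"]:
        print(q,[(r["pixel"],round(r["score"],2)) for r in viewer.place_of(n,q)][:5])
E
```

```text
pics
{'time': 0.0, 'joint_positions': array([-1.21520925e+00,  2.17752563e-01,  1.61493666e+00, -3.55855262e-05,
        1.31129112e+00, -1.12150463e-01]), 'joint_vel': array([-0.00047326,  0.00087016,  0.00028953, -0.00020077, -0.0001324 ,
        0.00221881]), 'joint_torque': array([ 2.19779613e-03, -3.96846700e+01, -3.03851259e+01,  8.81826350e-05,
        9.71491827e-03, -9.61456514e-07]), 'tcp_pos': array([ 0.281561  , -0.55712233,  0.24896788]), 'orientation': array([-0.68774149, -0.16470633,  0.68797062, -0.16303342]), 'wrist_force': array([-0.57131421,  0.55273237,  0.16809205]), 'moment': array([-0.01856291, -0.00999632,  0.01486371]), 'gripper_width': 1.0010368257300908}
scene 621.0950028807301 [-0.15585017  0.          0.          0.          0.        ] [[-0.86551634 -0.50074574 -0.01162609]
 [-0.36284306  0.64282106 -0.67463027]
 [ 0.34529173 -0.57968507 -0.73806425]] [0.42718923 0.29724737 0.89661716]
knob1_top []
vial_center [([290.0, 258.1], 0.7)]
bubble [([282.6, 256.2], 0.46)]
lever_grip [([315.2, 289.8], 0.92)]
lever_pivot [([295.0, 285.5], 0.94)]
stage_base [([294.6, 278.7], 0.6)]
side 471.497486466525 [-0.0331755  0.         0.         0.         0.       ] [[-0.40298986  0.91520398  0.00092335]
 [ 0.79447326  0.35032924 -0.49606619]
 [-0.45432522 -0.19917606 -0.86828422]] [ 0.31487196 -0.31820519  1.16005192]
knob1_top [([380.8, 320.9], 0.56)]
vial_center [([345.9, 297.8], 0.89)]
bubble [([346.2, 310.2], 0.49), ([277.4, 198.3], 0.46)]
lever_grip [([392.0, 267.2], 0.65)]
lever_pivot [([377.9, 289.3], 0.86)]
stage_base [([340.2, 315.1], 0.73)]
wrist 343.7118123929425 [-0.04325515  0.          0.          0.          0.        ] [[ 4.49817655e-01 -8.93120236e-01  5.66041673e-04]
 [-8.48849126e-01 -4.27323391e-01  3.11207135e-01]
 [-2.77703507e-01 -1.40466948e-01 -9.50341938e-01]] [-0.6250525  -0.0399973   0.38045633]
knob1_top []
vial_center []
bubble []
lever_grip []
lever_pivot []
stage_base []
```

View pics/a_scene.png

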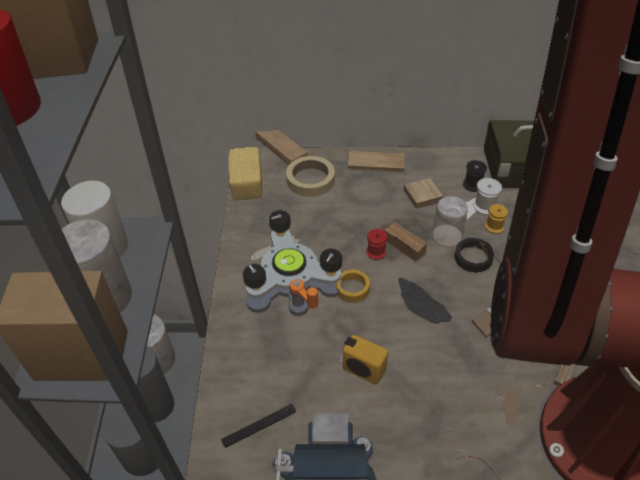

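View pics/a_side.png

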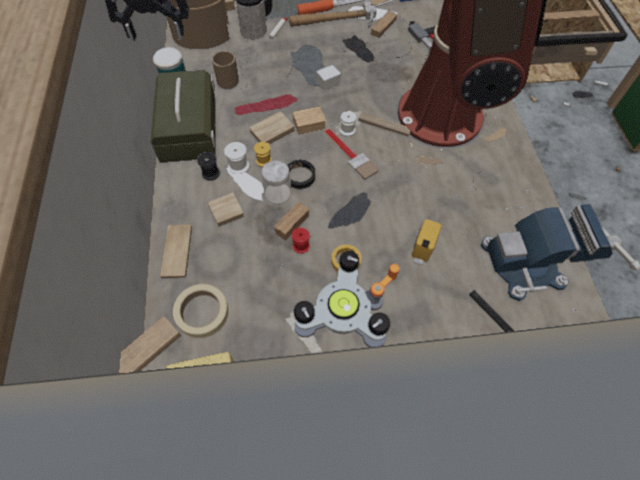

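View pics/a_wrist.png

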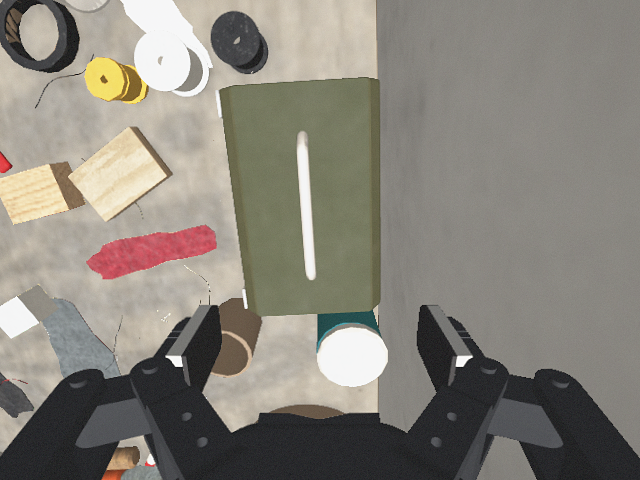

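```bash
cat > h.py <<'E'
import numpy as np, cv2
from scipy.spatial.transform import Rotation as Ro
def K(c): return np.array([[c["fx"],0,c["cx"]],[0,c["fy"],c["cy"]],[0,0,1]])
def ray(c,px):
    u=cv2.undistortPoints(np.array([[px]],float),K(c),np.array(c["distortion"]))[0,0]
    R=np.array(c["R"]);t=np.array(c["t"])
    return -R.T@t, R.T@np.array([u[0],u[1],1])
def atz(c,px,z):
    o,d=ray(c,px);return o+d*(z-o[2])/d[2]
def proj(c,X):
    p,_=cv2.projectPoints(np.atleast_2d(X).astype(float),cv2.Rodrigues(np.array(c["R"]))[0],np.array(c["t"]),K(c),np.array(c["distortion"]));return p[:,0]
E
python3 - <<'E'
from h import *
from workcell import env, viewer
for n in ["scene","side"]:
    c=viewer.capture(n)
    P=lambda q:[r["pixel"] for r in viewer.place_of(n,q)]
    for q,z in [("vial_center",.054),("bubble",.054),("lever_grip",.092),("lever_pivot",.069),("knob1_top",.088),("tape_measure",0),("tack_jar",0),("masking_tape",0)]:
        print(n,q,[(np.round(p),np.round(atz(c,p,z),4)[:2]) for p in P(q)][:4])
    for p in ([(280,216),(254,269),(331,257)] if n=="scene" else [(349,260),(303,312),(379,323)]): print(p,np.round(atz(c,p,.088),4)[:2])
    im=c["img"][:,:,::-1]
    a=im[190:330,220:380] if n=="scene" else im[230:360,270:430]
    cv2.imwrite(f"pics/b_{n}.png",cv2.resize(a,None,fx=4.5,fy=4.2 if 0 else 4.5,interpolation=cv2.INTER_CUBIC)[:600])
E
```

```text
scene vial_center [(array([290., 259.]), array([ 0.5811, -0.0286]))]
scene bubble [(array([281., 260.]), array([ 0.5941, -0.02  ]))]
scene lever_grip [(array([315., 290.]), array([0.4933, 0.0326]))]
scene lever_pivot [(array([298., 285.]), array([0.5318, 0.0222]))]
scene knob1_top [(array([253., 272.]), array([0.6014, 0.048 ])), (array([316., 291.]), array([0.4929, 0.0302]))]
scene tape_measure [(array([362., 369.]), array([0.3842, 0.072 ]))]
scene tack_jar [(array([446., 234.]), array([ 0.3821, -0.2666]))]
scene masking_tape [(array([307., 183.]), array([ 0.6892, -0.2624]))]
(280, 216) [ 0.633 -0.082]
(254, 269) [0.6038 0.0418]
(331, 257) [ 0.5069 -0.043 ]
side vial_center [(array([343., 299.]), array([ 0.5734, -0.0297]))]
side bubble [(array([349., 309.]), array([ 0.5869, -0.013 ]))]
side lever_grip [(array([392., 269.]), array([0.4995, 0.0324]))]
side lever_pivot [(array([381., 288.]), array([0.5322, 0.0273]))]
side knob1_top [(array([379., 320.]), array([0.5994, 0.0444]))]
side tape_measure [(array([420., 250.]), array([0.3851, 0.0701]))]
side tack_jar [(array([276., 197.]), array([ 0.3859, -0.2609]))]
side masking_tape [(array([202., 311.]), array([ 0.6825, -0.2739]))]
(349, 260) [ 0.5116 -0.0451]
(303, 312) [ 0.6376 -0.0803]
(379, 323) [0.6037 0.0461]
```

View pics/b_scene.png

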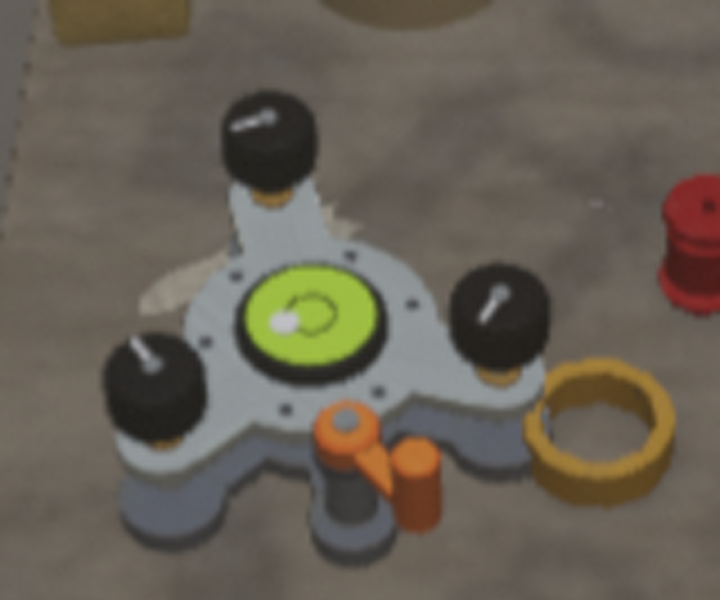

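View pics/b_side.png

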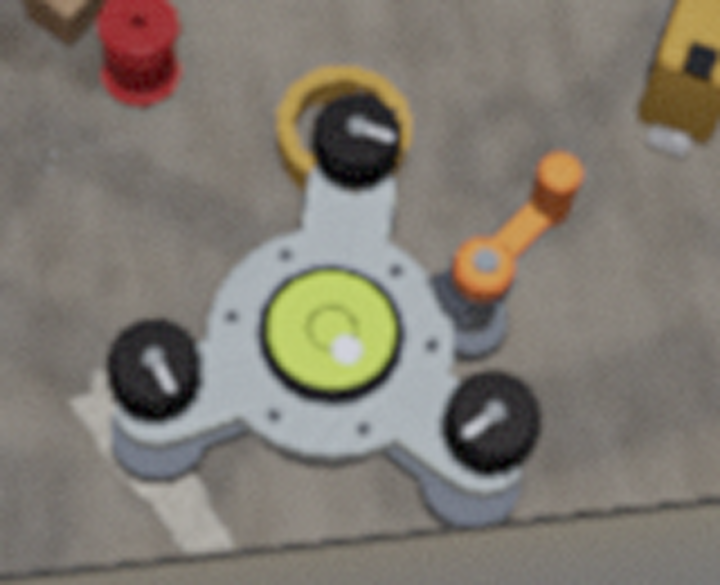

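Run:
```python
from h import *
from workcell import env, viewer
c=viewer.capture("scene"); f=lambda x,y,ox,oy:((x+.5)/4.5-.5+ox,(y+.5)/4.5-.5+oy)
r=atz(c,f(312,314,220,190),.054);b=atz(c,f(285,323,220,190),.054);print(r,(b-r)*1e3)
c=viewer.capture("side")
r=atz(c,f(332,328,270,230),.054);b=atz(c,f(347,350,270,230),.054);print(r,(b-r)*1e3)
s=env.read_state();R=Ro.from_quat(s["orientation"]).as_matrix();print(R.round(4));print(s["tcp_pos"])
print(R.T@(np.array([.5823,-.0267,.25])-s["tcp_pos"])*1e3)
w=viewer.capture("wrist");Rw=np.array(w["R"]);C=-Rw.T@w["t"];print("cam in tool",R.T@(C-s["tcp_pos"]),"axis",R.T@Rw[2])
```

```text
[ 0.58229943 -0.02798534  0.054     ] [6.59358412 8.96969195 0.        ]
[ 0.57922498 -0.02681474  0.054     ] [6.39883055 9.05834795 0.        ]
[[-0.      0.4509 -0.8926]
 [-0.     -0.8926 -0.4509]
 [-1.     -0.      0.    ]]
[ 0.28184199 -0.55786168  0.25028037]
[ 2.72403307e-01 -3.38606730e+02 -5.07694038e+02]
cam in tool [-1.24035112e-01 -8.68813801e-05 -7.96051427e-02] axis [9.50352349e-01 7.68056971e-05 3.11175846e-01]
```

>>> apply_moves(
  motion=[
    [0,-33,-46.5,0,1],
    [0,-33,-46.5,0,1],
    [0,-33,-46.5,0,0.75],
    [0,-33,-46.5,0,0.65],
    [0,-33,-46.5,0,0.65],
    [0,-33,-46.5,0,0.65],
    [0,-33,-46.5,0,0.65],
    [0,-33,-46.5,0,0.65],
  ],
)

```text
time: 3.1
tcp_pos: [0.501, -0.148, 0.2515]
orientation: [0.69, 0.158, -0.687, 0.163]
wrist_force: [1.5, -0.3, -1.2]
gripper_width: 0.65
```

>>> apply_moves(
  motion=[
    [0,-25,-35,0,0.65],
    [0,-25,-35,0,0.65],
    [0,-25,-35,0,0.65],
    [0,-25,-35,0,0.65],
    [10,-25,-35,0,0.65],
    [20,0,0,0,0.65],
    [20,0,0,0,0.65],
    [0,0,0,0,0.65],
  ],
)

```text
time: 4.1
tcp_pos: [0.6065, 0.0512, 0.2]
orientation: [0.691, 0.16, -0.686, 0.166]
wrist_force: [0.1, -0.6, -0.0]
gripper_width: 0.649
```

Run:
```python
from h import *
from workcell import env, viewer
w=viewer.capture("wrist");cv2.imwrite("pics/w1.png",w["img"][:,:,::-1])
s=env.read_state();print(s["tcp_pos"],s["joint_positions"],s["wrist_force"])
for q,z in [("knob1_top",.088),("knob2_top",.088),("vial_center",.054),("bubble",.054),("lever_grip",.092),("lever_pivot",.069)]:
    print(q,[(np.round(r["pixel"]),round(r["score"],2),np.round(atz(w,r["pixel"],z),4)[:2]) for r in viewer.place_of("wrist",q)])
```

```text
[0.60723294 0.05101377 0.20126233] [-0.02847803  0.22308799  1.70166068 -0.00643594  1.2058765   1.08026299] [ 0.54230445  0.20249036 -0.16747811]
knob1_top [(array([318., 256.]), 0.84, array([0.5985, 0.0467]))]
knob2_top [(array([367., 391.]), 0.85, array([ 0.5074, -0.0456]))]
vial_center [(array([388., 292.]), 0.76, array([ 0.5849, -0.0289]))]
bubble [(array([381., 286.]), 0.68, array([ 0.5871, -0.0205]))]
lever_grip [(array([275., 368.]), 0.69, array([0.4981, 0.0358]))]
lever_pivot [(array([311., 324.]), 0.86, array([0.5344, 0.0215]))]
```

View pics/w1.png

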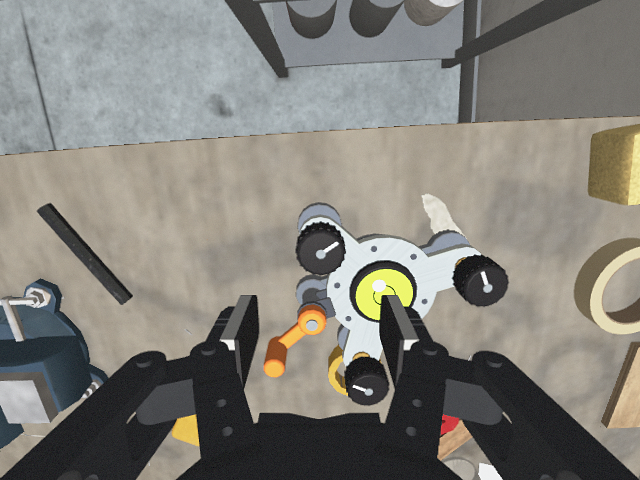

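Run:
```python
from h import *
from workcell import env, viewer
w=viewer.capture("wrist");s=env.read_state();R=Ro.from_quat(s["orientation"]).as_matrix()
for p in [(321,246),(482,279),(367,380)]:
    X=atz(w,p,.088);print(p,X, (R.T@(X-s["tcp_pos"])*1e3).round(1))
im=w["img"][180:420,240:530,::-1];cv2.imwrite("pics/w1b.png",cv2.resize(im,None,fx=2.5,fy=2.5,interpolation=cv2.INTER_CUBIC))
print(R[:,0])
```

```text
(321, 246) [0.60898202 0.04793225 0.088     ] [116.1   1.7   3.2]
(482, 279) [ 0.64022785 -0.07628338  0.088     ] [117.4 126.8  31. ]
(367, 380) [ 0.51874626 -0.04132443  0.088     ] [115.2  41.1 123.9]
[ 0.01618746 -0.00618714 -0.99984983]
```

View pics/w1b.png

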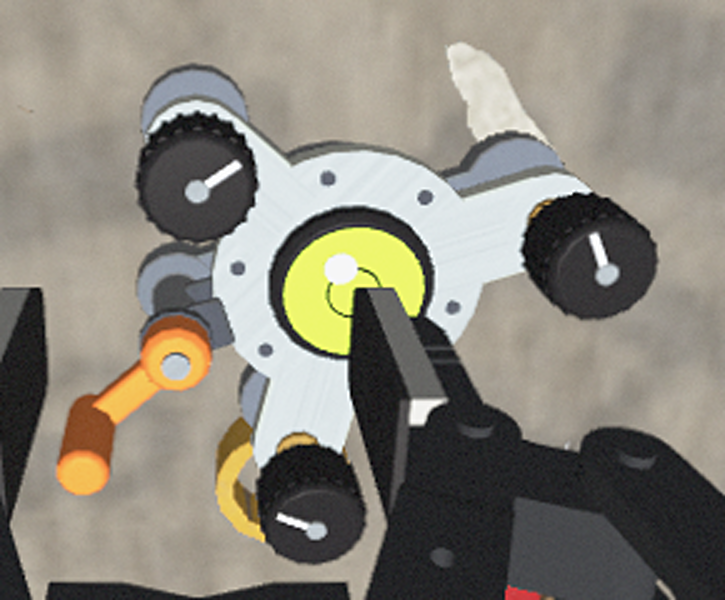

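```bash
cat >> h.py <<'E'
def go(target,n=1):
    from workcell import env
    s=env.read_state();R=Ro.from_quat(s["orientation"]).as_matrix()
    print("tcp",s["tcp_pos"].round(4),"R",R.round(3).tolist(),"d",(R.T@(np.array(target)-s["tcp_pos"])*1e3).round(1),"j",s["joint_positions"].round(3),"F",s["wrist_force"].round(1),"g",round(s["gripper_width"],3))
E
python3 - <<'E'
from h import *
from workcell import env, viewer
w=viewer.capture("wrist")
f=lambda x,y:(240+x/2.5-.3,180+y/2.5-.3)
for p in [(197,190),(607,273),(316,530)]: print(f(*p),atz(w,f(*p),.088))
r=atz(w,f(353,293),.054);b=atz(w,f(341,268),.054);print("ring",r,"off",(b-r)*1e3)
go([.599,.0465,.12]);go([.599,.0465,.08])
E
```

```text
(318.5, 255.7) [0.60128446 0.04633025 0.088     ]
(482.5, 288.9) [ 0.63335675 -0.08132873  0.088     ]
(366.09999999999997, 391.7) [ 0.5076019  -0.04649628  0.088     ]
ring [ 0.58013742 -0.02675757  0.054     ] off [6.61124204 8.67342185 0.        ]
tcp [0.6091 0.0517 0.204 ] R [[0.016, 0.448, -0.894], [-0.006, -0.894, -0.449], [-1.0, 0.013, -0.011]] d [83.8 -0.9 12.3] j [-0.027  0.221  1.698 -0.006  1.206  1.08 ] F [0.3 0.5 0.4] g 0.651
tcp [0.6091 0.0517 0.204 ] R [[0.016, 0.448, -0.894], [-0.006, -0.894, -0.449], [-1.0, 0.013, -0.011]] d [123.8  -1.4  12.8] j [-0.027  0.221  1.698 -0.006  1.206  1.08 ] F [0.3 0.5 0.4] g 0.651
```

>>> apply_moves(
  motion=[
    [20,0,5,0,0.65],
    [30,0,5,0,0.65],
    [24,0,0,0,0.65],
    [10,0,0,0,0.65],
    [0,0,0,0,0.65],
    [0,0,0,0,0.65],
    [0,0,0,0,0.65],
    [0,0,0,0,0.65],
  ],
)

```text
time: 5.55
tcp_pos: [0.6061, 0.0465, 0.1244]
orientation: [0.697, 0.158, -0.679, 0.168]
wrist_force: [0.4, -0.1, 0.2]
gripper_width: 0.65
```

Run:
```python
from h import *
from workcell import env, viewer
w=viewer.capture("wrist");cv2.imwrite("pics/w2.png",w["img"][:,:,::-1])
go([.601,.0463,.08])
```

```text
tcp [0.6062 0.0465 0.1244] R [[0.028, 0.449, -0.893], [-0.007, -0.894, -0.449], [-1.0, 0.018, -0.022]] d [44.3 -3.   5.7] j [-0.036  0.3    1.765 -0.006  1.048  1.072] F [-0.2 -0.3  0.3] g 0.652
```

View pics/w2.png

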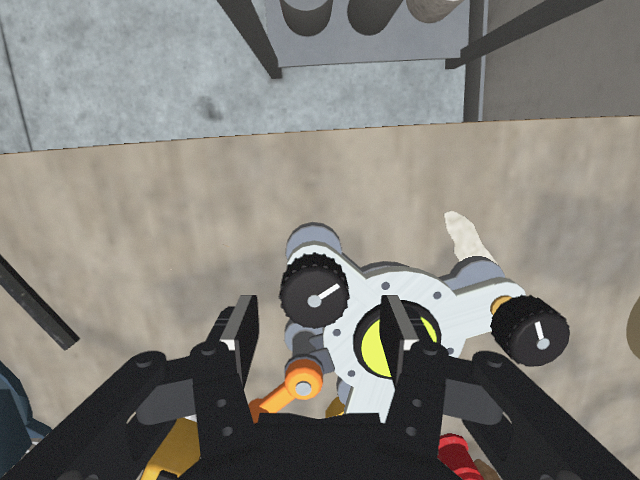

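Run:
```python
from h import *
from workcell import env, viewer
w=viewer.capture("wrist")
for p in [(314,301),(543,344)]: print(atz(w,p,.088))
X=atz(w,(314,301),.088);X[2]=.08;go(X)
```

```text
[0.60070676 0.04588394 0.088     ]
[ 0.63269437 -0.08261906  0.088     ]
tcp [0.606  0.0465 0.1242] R [[0.028, 0.448, -0.893], [-0.007, -0.894, -0.449], [-1.0, 0.018, -0.022]] d [44.  -2.6  6. ] j [-0.036  0.3    1.766 -0.006  1.048  1.072] F [-0.   0.6  0.3] g 0.649
```

>>> apply_moves(
  motion=[
    [10,-2.5,6,0,0.65],
    [15,0,0,0,0.65],
    [12,0,0,0,0.65],
    [8,0,0,0,0.65],
    [0,0,0,0,0.65],
    [0,0,0,0,0.3],
    [0,0,0,0,0.3],
    [0,0,0,0,0.3],
  ],
)

```text
time: 6.65
tcp_pos: [0.5994, 0.0451, 0.0747]
orientation: [0.696, 0.158, -0.68, 0.167]
wrist_force: [0.6, -0.4, -2.9]
gripper_width: 0.403
```

Run:
```python
from h import *
from workcell import env, viewer
w=viewer.capture("wrist");cv2.imwrite("pics/w3.png",w["img"][:,:,::-1])
go([.601,.0463,.08])
```

```text
tcp [0.5994 0.0451 0.0747] R [[0.025, 0.448, -0.893], [-0.007, -0.894, -0.449], [-1.0, 0.018, -0.019]] d [-5.3 -0.2 -2.1] j [-0.039  0.359  1.799 -0.008  0.959  1.071] F [ 0.5 -1.3 -2.4] g 0.404
```

View pics/w3.png

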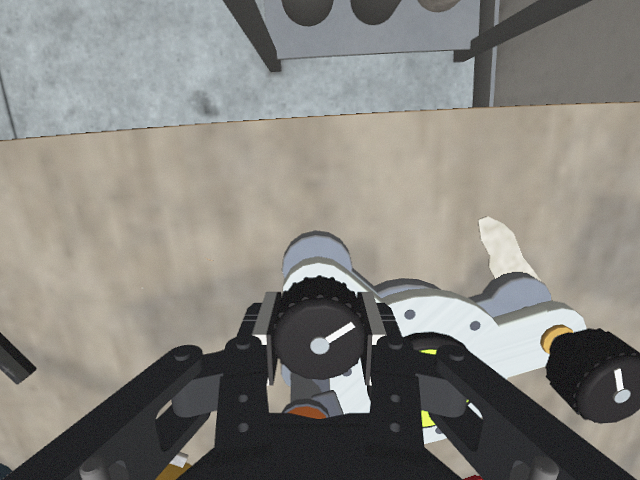

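>>> apply_moves(
  motion=[
    [0,0,0,-5,0.3],
    [0,0,0,-9,0.3],
    [0,0,0,-9,0.3],
    [0,0,0,-9,0.3],
    [0,0,0,-9,0.3],
    [0,0,0,-9,0.3],
    [0,0,0,-9,0.3],
    [0,0,0,0,0.3],
  ],
)

```text
time: 7.7
tcp_pos: [0.6014, 0.0438, 0.0747]
orientation: [0.518, 0.479, -0.506, 0.496]
wrist_force: [0.6, -0.8, -0.9]
gripper_width: 0.405
```

```bash
cat > bub.py <<'E'
import sys
from h import *
from workcell import env, viewer
tag=sys.argv[1]
go([.601,.0463,.08])
for n in ["scene","side"]+(["wrist"] if len(sys.argv)>2 else []):
    c=viewer.capture(n)
    v=viewer.place_of(n,"vial_center");b=viewer.place_of(n,"bubble")
    if v and b:
        print(n,v[0]["pixel"],round(v[0]["score"],2),b[0]["pixel"],round(b[0]["score"],2),((atz(c,b[0]["pixel"],.054)-atz(c,v[0]["pixel"],.054))*1e3).round(1))
    cx,cy=proj(c,[.581,-.0275,.054])[0]
    a=40 if n!="wrist" else 80
    x0=int(min(max(cx-a,0),640-2*a));y0=int(min(max(cy-a,0),480-2*a));print(n,"crop",x0,y0,400/a/2)
    cv2.imwrite(f"pics/{tag}_{n}.png",cv2.resize(c["img"][y0:y0+2*a,x0:x0+2*a,::-1],(400,400),interpolation=cv2.INTER_CUBIC))
ims=[cv2.imread(f"pics/{tag}_{n}.png") for n in ["scene","side"]]
cv2.imwrite(f"pics/{tag}.png",np.hstack(ims))
E
python3 bub.py t1
```

```text
tcp [0.6014 0.0438 0.0747] R [[0.03, 0.998, -0.049], [-0.006, -0.049, -0.999], [-1.0, 0.03, 0.005]] d [-5.3 -0.4 -2.4] j [-0.041  0.36   1.797 -0.006  0.955  0.011] F [ 0.6 -0.8 -0.9] g 0.405
scene crop 249 219 5.0
side crop 302 263 5.0
```

View pics/t1.png

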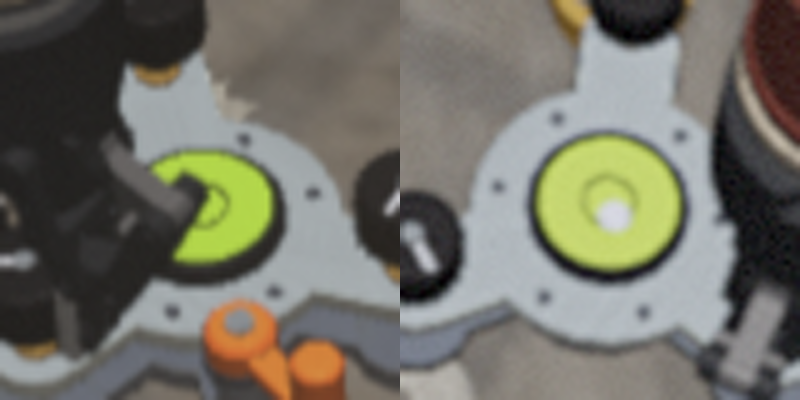

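```bash
cat > off.py <<'E'
import sys
from h import *
from workcell import viewer
n=sys.argv[1];x0,y0,k,rx,ry,bx,by=map(float,sys.argv[2:9])
c=viewer.capture(n);f=lambda x,y:(x0+(x+.5)/k-.5,y0+(y+.5)/k-.5)
o=((atz(c,f(bx,by),.054)-atz(c,f(rx,ry),.054))*1e3)[:2]
print("off",o.round(2),np.linalg.norm(o).round(2))
u=[np.array([np.cos(np.radians(a)),np.sin(np.radians(a))]) for a in (74,194,314)]
for i,j in [(0,1),(1,2),(0,2)]: print("knobs",i+1,j+1,"turn cw rad",np.linalg.solve(np.array([u[i],u[j]]).T,-o/6).round(2))
E
python3 off.py side 302 263 5 208 200 214 215.5
```

```text
off [4.73 4.24] 6.35
knobs 1 2 turn cw rad [-0.57  0.65]
knobs 2 3 turn cw rad [1.22 0.57]
knobs 1 3 turn cw rad [-1.22 -0.65]
```

>>> apply_moves(
  motion=[
    [0,0,0,-9.5,0.3],
    [0,0,0,-9.5,0.3],
    [0,0,0,-9.5,0.3],
    [0,0,0,0,0.3],
    [0,0,0,0,0.65],
    [0,0,0,0,0.65],
    [-30,0,0,0,0.65],
    [-30,0,0,0,0.65],
  ],
)

```text
time: 9.05
tcp_pos: [0.5983, 0.0453, 0.1337]
orientation: [0.378, 0.59, -0.371, 0.609]
wrist_force: [-0.2, 0.1, -0.7]
gripper_width: 0.65
```

```bash
python3 bub.py t2
python3 - <<'E'
from h import *
go([.5075,-.046,.13])
E
```

```text
tcp [0.5983 0.0453 0.1337] R [[0.028, 0.898, 0.438], [-0.005, 0.439, -0.899], [-1.0, 0.023, 0.017]] d [53.7  1.7 -0.6] j [-0.039  0.273  1.78  -0.005  1.061 -0.491] F [-0.2  0.1 -0.7] g 0.65
scene [289.5, 261.3] 0.7 [252.7, 270.7] 0.74 [43.5 48.9  0. ]
scene crop 249 219 5.0
side [342.7, 301.1] 0.58 [344.1, 304.9] 0.49 [5.9 5.1 0. ]
side crop 302 263 5.0
tcp [0.5974 0.0452 0.1316] R [[0.026, 0.898, 0.439], [-0.005, 0.439, -0.898], [-1.0, 0.021, 0.016]] d [  -0.2 -120.9   42.3] j [-0.04   0.275  1.782 -0.005  1.059 -0.492] F [-0.6  0.1 -0.5] g 0.654
```

View pics/t2.png

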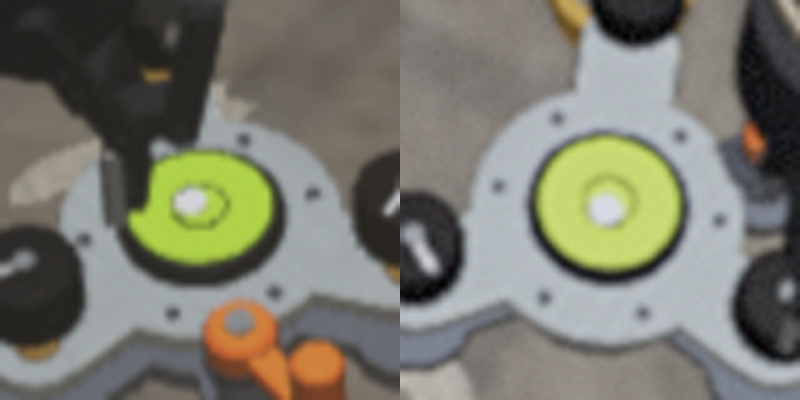

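```bash
python3 off.py side 302 263 5 209 199 205 210; python3 off.py scene 249 219 5 202 205 190 201
```

```text
off [4.57 0.27] 4.58
knobs 1 2 turn cw rad [0.16 0.83]
knobs 2 3 turn cw rad [ 0.67 -0.16]
knobs 1 3 turn cw rad [-0.67 -0.83]
off [4.6  0.51] 4.63
knobs 1 2 turn cw rad [0.12 0.82]
knobs 2 3 turn cw rad [ 0.7  -0.12]
knobs 1 3 turn cw rad [-0.7  -0.82]
```

>>> apply_moves(
  motion=[
    [0,-32,11,0,0.65],
    [0,-32,11,0,0.65],
    [0,-32,11,0,0.65],
    [0,-22,8,0,0.65],
    [0,0,0,10,0.65],
    [0,0,0,10,0.65],
    [0,0,0,10,0.65],
    [0,0,0,10,0.65],
  ],
)

```text
time: 10.45
tcp_pos: [0.5006, -0.0453, 0.12]
orientation: [0.564, 0.426, -0.56, 0.431]
wrist_force: [-0.1, -0.0, 0.7]
gripper_width: 0.653
```

Run:
```python
from h import *
from workcell import env, viewer
w=viewer.capture("wrist");cv2.imwrite("pics/w4.png",w["img"][:,:,::-1])
go([.5075,-.046,.076])
print(viewer.place_of("wrist","knob2_top"))
```

```text
tcp [ 0.5004 -0.0453  0.1198] R [[0.009, 0.963, -0.268], [-0.002, -0.268, -0.963], [-1.0, 0.009, -0.0]] d [43.9  6.7 -1.2] j [-0.23   0.109  2.005  0.     1.018  0.041] F [ 0.3 -2.3 -0.3] g 0.649
[{'pixel': [332.5, 290.6], 'score': 0.85}]
```

View pics/w4.png

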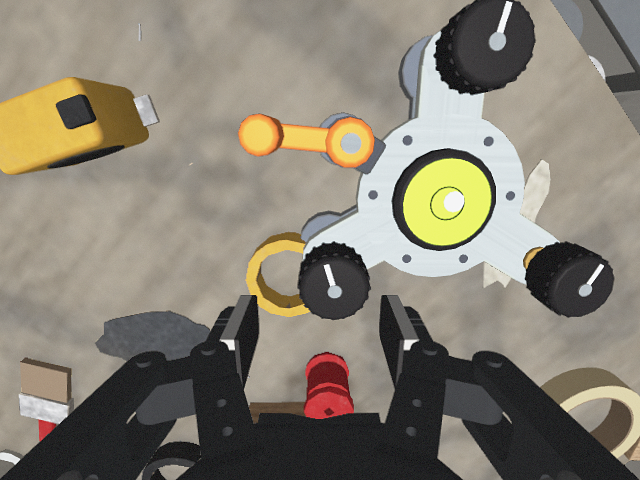

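Run:
```python
from h import *
from workcell import env, viewer
w=viewer.capture("wrist")
X=atz(w,(334,291),.088);print(X);X[2]=.076;go(X)
print(((atz(w,(455,202),.054)-atz(w,(447,204),.054))*1e3))
```

```text
[ 0.50838096 -0.04536483  0.088     ]
tcp [ 0.5007 -0.0453  0.1202] R [[0.009, 0.967, -0.255], [-0.002, -0.255, -0.967], [-1.0, 0.01, -0.0]] d [44.3  7.  -1.9] j [-0.23   0.108  2.005  0.     1.019  0.028] F [ 0.  -0.4 -0.3] g 0.652
[ 4.62942122 -0.03925341  0.        ]
```

>>> apply_moves(
  motion=[
    [10,7,-2,0,0.65],
    [15,0,0,0,0.65],
    [12,0,0,0,0.65],
    [8,0,0,0,0.65],
    [0,0,0,0,0.3],
    [0,0,0,0,0.3],
    [0,0,0,0,0.3],
    [0,0,0,0,0.3],
  ],
)

```text
time: 11.6
tcp_pos: [0.5089, -0.0452, 0.0708]
orientation: [0.561, 0.43, -0.557, 0.435]
wrist_force: [2.4, -1.2, -3.4]
gripper_width: 0.402
```

Run:
```python
from h import *
from workcell import env, viewer
w=viewer.capture("wrist");cv2.imwrite("pics/w5.png",w["img"][:,:,::-1])
go([.5084,-.0455,.076])
```

```text
tcp [ 0.509  -0.0452  0.0708] R [[0.009, 0.968, -0.25], [-0.002, -0.25, -0.968], [-1.0, 0.009, -0.0]] d [-5.2 -0.4  0.4] j [-0.226  0.207  2.005  0.     0.92   0.027] F [ 2.3 -1.2 -2.8] g 0.402
```

View pics/w5.png

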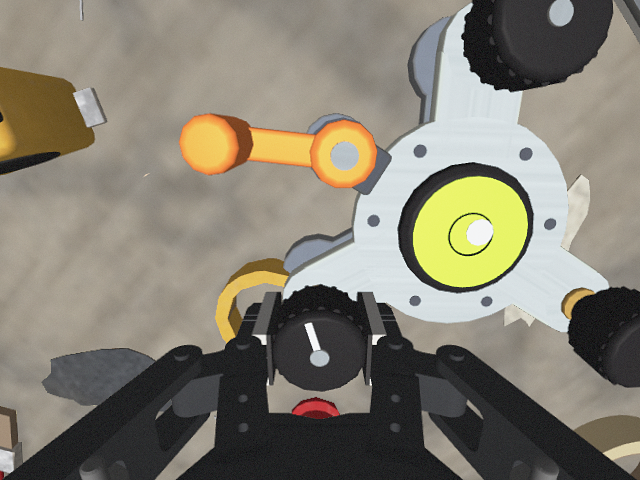

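>>> apply_moves(
  motion=[
    [0,0,0,6,0.3],
    [0,0,0,9,0.3],
    [0,0,0,9,0.3],
    [0,0,0,9,0.3],
    [0,0,0,9,0.3],
    [0,0,0,0,0.3],
    [0,0,0,0,0.3],
    [0,0,0,0,0.3],
  ],
)

```text
time: 12.65
tcp_pos: [0.5088, -0.0451, 0.0707]
orientation: [0.682, 0.196, -0.676, 0.2]
wrist_force: [2.1, -0.5, -2.7]
gripper_width: 0.404
```

```bash
python3 bub.py t3 1
```

```text
tcp [ 0.5088 -0.0451  0.0707] R [[0.01, 0.537, -0.843], [-0.002, -0.843, -0.537], [-1.0, 0.007, -0.007]] d [  -8.5  -27.5 -126.9] j [-0.226  0.206  2.006  0.     0.919  0.778] F [ 2.1 -0.5 -2.7] g 0.404
scene [290.0, 258.9] 0.75 [288.0, 257.8] 0.61 [ 4.4 -0.4  0. ]
scene crop 249 219 5.0
side [346.7, 301.8] 0.61 [343.1, 305.9] 0.59 [10.1 -3.  -0. ]
side crop 302 263 5.0
wrist [378.3, 149.2] 0.81 [377.3, 154.3] 0.84 [-1.8 -0.8  0. ]
wrist crop 298 72 2.5
```

View pics/t3.png

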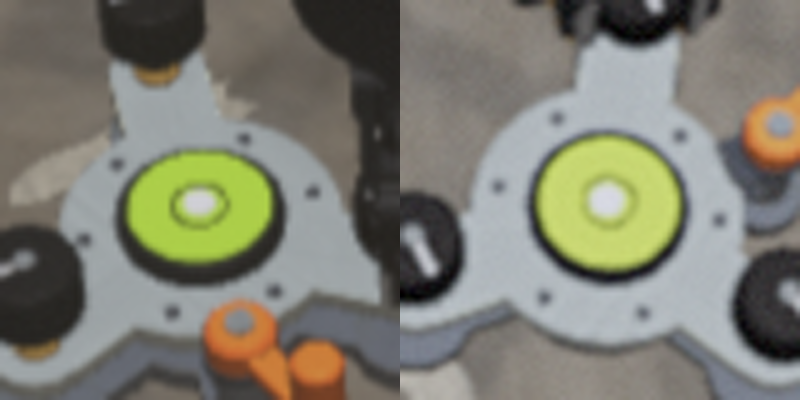

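View pics/t3_wrist.png

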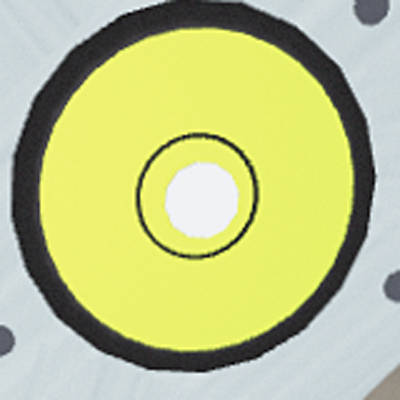

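>>> apply_moves(
  motion=[
    [0,0,0,0,0.65],
    [0,0,0,0,0.65],
    [-25,0,0,0,0.65],
    [-30,0,0,0,0.65],
    [-15,0,0,-10,0.65],
    [0,0,0,-10.5,0.55],
    [0,0,0,-10.5,0.55],
    [0,0,0,-10.5,0.55],
  ],
)

```text
time: 14.1
tcp_pos: [0.5068, -0.0445, 0.1449]
orientation: [0.562, 0.429, -0.559, 0.433]
wrist_force: [0.3, -0.1, -0.6]
gripper_width: 0.548
```

```bash
python3 bub.py t4
python3 - <<'E'
from h import *
go([.4965,.034,.14])
E
```

```text
tcp [ 0.5068 -0.0445  0.1449] R [[0.007, 0.966, -0.258], [-0.002, -0.258, -0.966], [-1.0, 0.007, -0.0]] d [  65.4   67.1 -112. ] j [-0.225  0.086  1.976 -0.     1.073  0.036] F [ 0.3 -0.1 -0.6] g 0.548
scene [286.5, 259.0] 0.88 [291.1, 257.3] 0.48 [-4.9 -7.2  0. ]
scene crop 249 219 5.0
side [344.6, 301.0] 0.9 [342.9, 302.5] 0.48 [ 4.  -1.7  0. ]
side crop 302 263 5.0
tcp [ 0.5067 -0.0445  0.1444] R [[0.007, 0.964, -0.266], [-0.002, -0.266, -0.964], [-1.0, 0.007, -0.0]] d [  4.2 -30.8 -72.9] j [-0.226  0.086  1.976 -0.     1.073  0.044] F [-0.2 -0.9  0.4] g 0.55
```

View pics/t4.png

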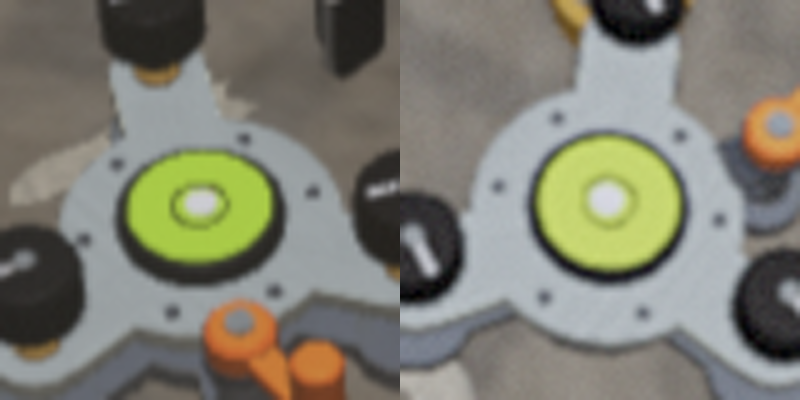

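>>> apply_moves(
  motion=[
    [0,-10.5,-25,0,0.55],
    [0,-10.5,-25,0,0.55],
    [0,-10,-23,0,0.55],
    [0,0,0,-10.5,0.55],
    [0,0,0,-10.5,0.55],
    [0,0,0,-10.5,0.55],
    [0,0,0,-10.5,0.55],
    [0,0,0,-10.5,0.55],
  ],
)

```text
time: 15.4
tcp_pos: [0.4955, 0.0367, 0.1437]
orientation: [0.312, 0.633, -0.311, 0.637]
wrist_force: [0.4, 0.9, 0.8]
gripper_width: 0.55
```

>>> apply_moves(
  motion=[
    [0,0,0,-10.5,0.5],
    [0,0,0,-10.5,0.5],
    [0,0,0,-10.5,0.5],
    [0,0,0,-8,0.5],
    [0,0,0,0,0.5],
    [0,0,0,0,0.5],
    [0,0,0,0,0.5],
    [0,0,0,0,0.5],
  ],
)

```text
time: 16.4
tcp_pos: [0.4949, 0.0368, 0.1432]
orientation: [0.075, 0.702, -0.076, 0.704]
wrist_force: [1.1, -0.5, -0.2]
gripper_width: 0.501
```

Run:
```python
from h import *
from workcell import env, viewer
w=viewer.capture("wrist");cv2.imwrite("pics/w6.png",w["img"][:,:,::-1])
for q,z in [("lever_grip",.092),("lever_pivot",.069)]:
    print(q,[(np.round(r["pixel"]),round(r["score"],2),np.round(atz(w,r["pixel"],z),4)[:2]) for r in viewer.place_of("wrist",q)])
go([.4965,.034,.09])
```

```text
lever_grip [(array([317., 279.]), 0.79, array([0.4948, 0.0356]))]
lever_pivot [(array([309., 325.]), 0.71, array([0.5367, 0.0208]))]
tcp [0.4949 0.0368 0.1432] R [[0.003, 0.212, 0.977], [-0.001, 0.977, -0.212], [-1.0, -0.001, 0.003]] d [53.3 -2.4  2. ] j [-6.700e-02  6.400e-02  2.002e+00 -1.000e-03  1.072e+00 -1.423e+00] F [ 0.  -1.3  1.2] g 0.502
```

View pics/w6.png

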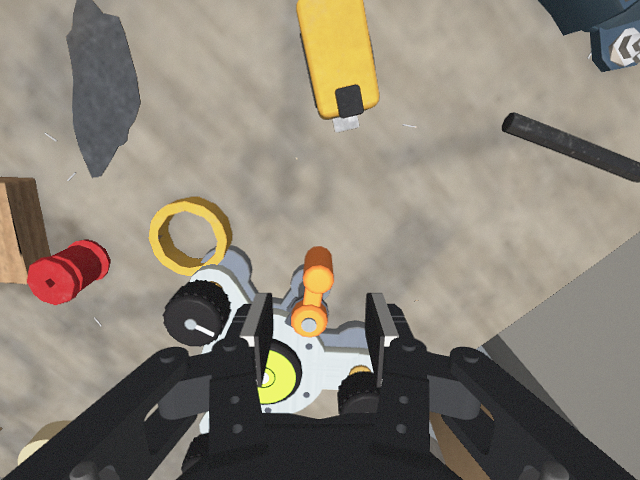

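>>> apply_moves(
  motion=[
    [12,-1,1,0,0.5],
    [16,0,0,0,0.5],
    [14,0,0,0,0.5],
    [8,0,0,0,0.5],
    [0,0,0,0,0.35],
    [0,0,0,0,0.35],
    [0,0,0,0,0.35],
    [0,0,0,0,0.35],
  ],
)

```text
time: 17.55
tcp_pos: [0.4955, 0.0355, 0.0891]
orientation: [0.075, 0.702, -0.076, 0.704]
wrist_force: [0.1, 0.9, 0.5]
gripper_width: 0.345
```

Run:
```python
from h import *
from workcell import env, viewer
w=viewer.capture("wrist");cv2.imwrite("pics/w7.png",w["img"][:,:,::-1])
go([.4965,.034,.09])
```

```text
tcp [0.4955 0.0355 0.0891] R [[0.002, 0.213, 0.977], [-0.001, 0.977, -0.213], [-1.0, -0.001, 0.002]] d [-0.9 -1.2  1.3] j [-6.900e-02  1.520e-01  2.027e+00 -1.000e-03  9.610e-01 -1.425e+00] F [-0.4  0.9  0.3] g 0.347
```

View pics/w7.png

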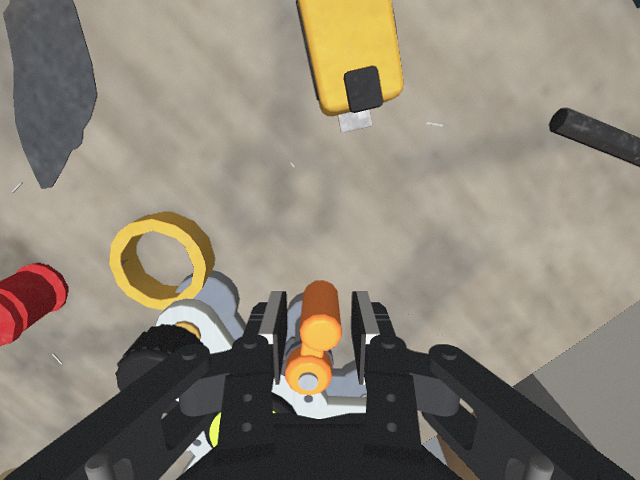

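>>> apply_moves(
  motion=[
    [0,6,0.5,8.5,0.35],
    [0,6.2,0.5,8.5,0.35],
    [0,6.2,0.5,8.5,0.35],
    [0,6.2,0.5,8.5,0.35],
    [0,6.2,0.5,8.5,0.35],
    [0,6.2,0.5,8.5,0.35],
    [0,0,0,0,0.35],
    [0,0,0,0,0.35],
  ],
)

```text
time: 18.6
tcp_pos: [0.5188, 0.0612, 0.0905]
orientation: [0.376, 0.595, -0.38, 0.6]
wrist_force: [0.7, 0.8, 0.1]
gripper_width: 0.344
```

Run:
```python
from h import *
from workcell import env, viewer
w=viewer.capture("wrist");cv2.imwrite("pics/w8.png",w["img"][:,:,::-1])
go([.527,.065,.09])
for q,z in [("lever_grip",.092),("lever_pivot",.069)]:
    print(q,[(np.round(r["pixel"]),round(r["score"],2),np.round(atz(w,r["pixel"],z),4)[:2]) for r in viewer.place_of("wrist",q)])
```

```text
tcp [0.5188 0.0612 0.0905] R [[0.003, 0.904, 0.428], [-0.008, 0.428, -0.904], [-1.0, -0.0, 0.008]] d [0.5 9.1 0.1] j [-0.013  0.199  1.968 -0.009  0.971 -0.45 ] F [ 0.2 -0.3  0.7] g 0.351
lever_grip [(array([304., 336.]), 0.85, array([0.5134, 0.0569]))]
lever_pivot [(array([312., 378.]), 0.76, array([0.5335, 0.0208]))]
```

View pics/w8.png

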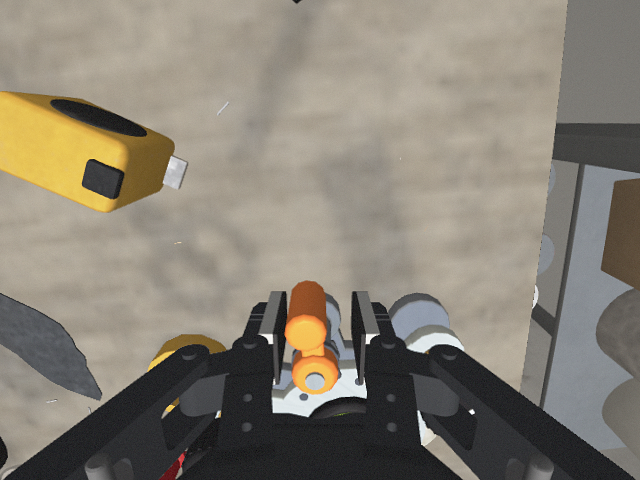

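>>> apply_moves(
  motion=[
    [0,6.2,0.5,8.5,0.35],
    [0,6.2,0.5,8.5,0.35],
    [0,5,0.3,3,0.35],
    [0,4,0,0,0.35],
    [0,3,0,0,0.35],
    [0,2,0,0,0.35],
    [0,0,0,0,0.35],
    [0,0,0,0,0.35],
  ],
)

```text
time: 19.75
tcp_pos: [0.5339, 0.0649, 0.0885]
orientation: [0.468, 0.526, -0.485, 0.518]
wrist_force: [-1.3, 1.0, 1.2]
gripper_width: 0.349
```

Run:
```python
from h import *
from workcell import env, viewer
w=viewer.capture("wrist");cv2.imwrite("pics/w9.png",w["img"][:,:,::-1])
go([.527,.065,.09])
for q,z in [("lever_grip",.092),("lever_pivot",.069)]:
    print(q,[(np.round(r["pixel"]),round(r["score"],2),np.round(atz(w,r["pixel"],z),4)[:2]) for r in viewer.place_of("wrist",q)])
```

```text
tcp [0.5339 0.0649 0.0885] R [[-0.025, 0.996, 0.091], [-0.01, 0.091, -0.996], [-1.0, -0.025, 0.008]] d [-1.3 -6.9 -0.8] j [-0.004  0.247  1.913 -0.013  1.006 -0.089] F [-1.9  0.4  1.5] g 0.348
lever_grip [(array([303., 337.]), 0.97, array([0.5271, 0.0632]))]
lever_pivot [(array([317., 383.]), 0.84, array([0.5359, 0.0206]))]
```

View pics/w9.png

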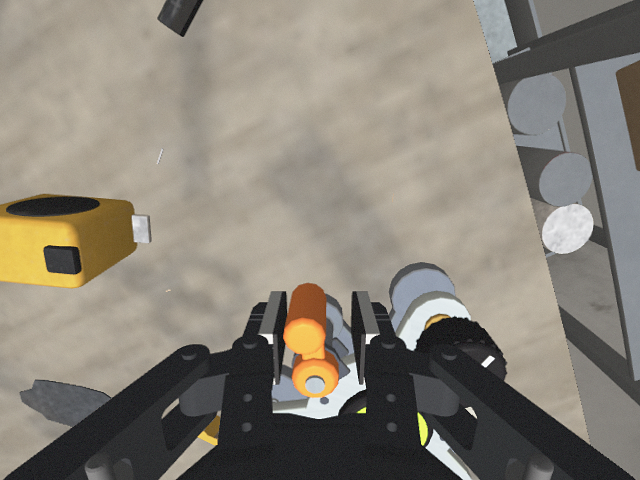

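>>> apply_moves(
  motion=[
    [0,3,0,0,0.35],
    [0,3,0,0,0.35],
    [0,4,0,0,0.35],
    [0,4,0,0,0.35],
    [0,4,0,0,0.35],
    [0,4,0,0,0.35],
    [0,4,0,0,0.35],
    [0,4,0,0,0.35],
  ],
)

```text
time: 20.9
tcp_pos: [0.5344, 0.0654, 0.0851]
orientation: [0.444, 0.546, -0.505, 0.499]
wrist_force: [-10.7, -1.4, 10.2]
gripper_width: 0.351
```

```bash
python3 - <<'E'
from h import *
from workcell import env, viewer
w=viewer.capture("wrist");cv2.imwrite("pics/w10.png",w["img"][:,:,::-1])
go([.527,.065,.09])
for q,z in [("lever_grip",.092),("lever_pivot",.069)]:
    print(q,[(np.round(r["pixel"]),round(r["score"],2),np.round(atz(w,r["pixel"],z),4)[:2]) for r in viewer.place_of("wrist",q)])
E
python3 bub.py t5
```

```text
tcp [0.5344 0.0654 0.0851] R [[-0.107, 0.99, 0.096], [-0.018, 0.095, -0.995], [-0.994, -0.109, 0.008]] d [-4.1 -7.9 -0.3] j [ 1.000e-03  3.010e-01  1.856e+00 -2.100e-02  1.092e+00 -8.400e-02] F [-11.5  -0.8  11. ] g 0.346
lever_grip [(array([301., 342.]), 0.9, array([0.5278, 0.0632]))]
lever_pivot [(array([316., 387.]), 0.91, array([0.535 , 0.0211])), (array([114., 215.]), 0.49, array([0.4349, 0.0989]))]
tcp [0.5344 0.0654 0.0851] R [[-0.107, 0.99, 0.096], [-0.018, 0.095, -0.995], [-0.994, -0.108, 0.008]] d [-1.7 64.7 25.4] j [ 1.000e-03  3.000e-01  1.857e+00 -2.100e-02  1.092e+00 -8.400e-02] F [-10.6  -0.6  10.5] g 0.354
scene crop 249 219 5.0
side [345.4, 298.4] 0.86 [344.4, 304.1] 0.53 [11.1  2.5  0. ]
side crop 302 263 5.0
```

View pics/w10.png

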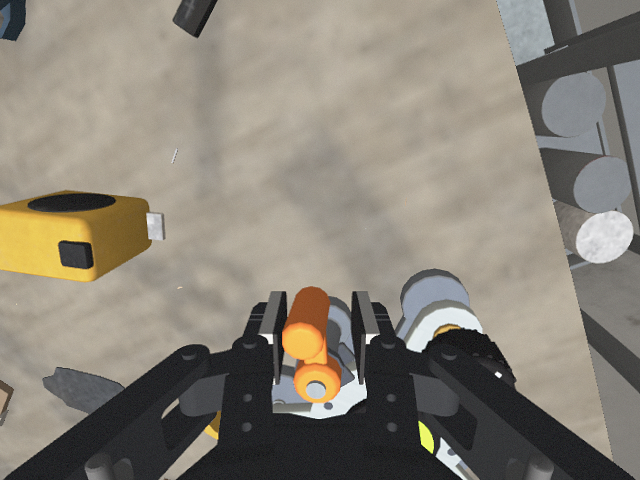

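View pics/t5.png

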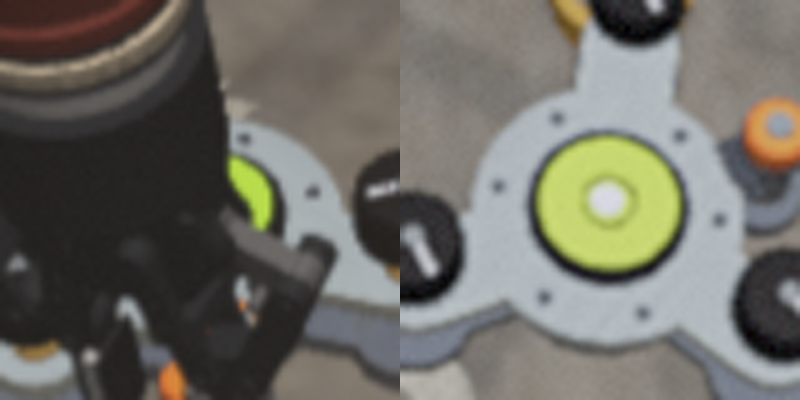

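>>> apply_moves(
  motion=[
    [0,-3,0,0,0.35],
    [0,-3,0,0,0.5],
    [0,-1,0,0,0.55],
    [-12,-2,0,0,0.55],
    [-25,-3,0,0,0.55],
    [-35,0,0,0,0.55],
    [-35,0,0,0,0.55],
    [-35,0,0,0,0.55],
  ],
)

```text
time: 22.35
tcp_pos: [0.5379, 0.0669, 0.2318]
orientation: [0.445, 0.546, -0.504, 0.5]
wrist_force: [1.1, 0.2, -0.4]
gripper_width: 0.55
```

```bash
python3 bub.py t6 1
python3 - <<'E'
from h import *
from workcell import viewer
for n in ["scene","side"]:
    c=viewer.capture(n);cv2.imwrite(f"pics/z_{n}.png",c["img"][:,:,::-1])
    for q,z in [("lever_grip",.092),("lever_pivot",.069),("tape_measure",0),("tack_jar",0),("masking_tape",0)]:
        print(n,q,[(np.round(r["pixel"]),np.round(atz(c,r["pixel"],z),4)[:2]) for r in viewer.place_of(n,q)][:2])
E
```

```text
tcp [0.5379 0.0669 0.2318] R [[-0.104, 0.99, 0.096], [-0.018, 0.095, -0.995], [-0.994, -0.105, 0.008]] d [144.8  76.4  25.4] j [ 0.003  0.123  1.76  -0.018  1.363 -0.088] F [ 1.1  0.2 -0.4] g 0.55
scene [291.0, 261.2] 0.84 [285.9, 255.7] 0.38 [14.5 -6.3 -0. ]
scene crop 249 219 5.0
side [343.0, 298.5] 0.78 [346.6, 306.7] 0.42 [12.3 11.9  0. ]
side crop 302 263 5.0
wrist crop 294 238 2.5
scene lever_grip [(array([252., 272.]), array([0.6015, 0.0511])), (array([287., 293.]), array([0.5281, 0.0584]))]
scene lever_pivot [(array([299., 282.]), array([0.5337, 0.0167])), (array([275., 215.]), array([ 0.6531, -0.095 ]))]
scene tape_measure [(array([360., 370.]), array([0.3859, 0.0755]))]
scene tack_jar [(array([445., 235.]), array([ 0.3823, -0.2646]))]
scene masking_tape [(array([308., 180.]), array([ 0.6915, -0.2689])), (array([290., 258.]), array([ 0.61  , -0.0691]))]
side lever_grip [(array([401., 285.]), array([0.5235, 0.0578])), (array([276., 196.]), array([ 0.4393, -0.228 ]))]
side lever_pivot [(array([378., 288.]), array([0.5349, 0.0212]))]
side tape_measure [(array([274., 194.]), array([ 0.3796, -0.2679]))]
side tack_jar [(array([279., 195.]), array([ 0.3763, -0.257 ])), (array([301., 309.]), array([ 0.6028, -0.1024]))]
side masking_tape [(array([197., 310.]), array([ 0.6861, -0.2835])), (array([345., 303.]), array([ 0.5573, -0.0295]))]
```

View pics/t6.png

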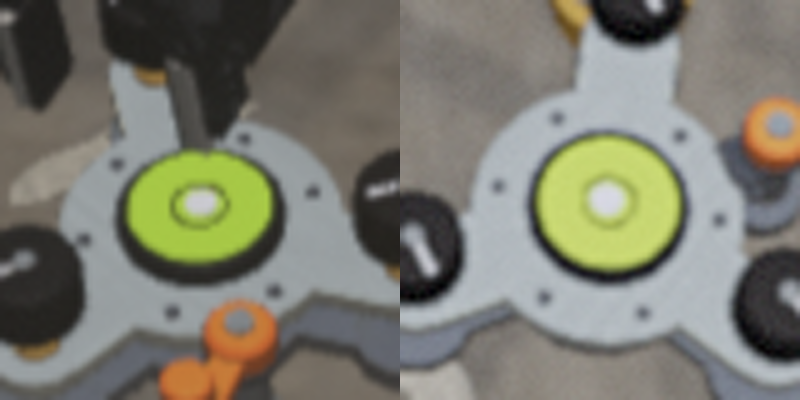

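View pics/z_side.png

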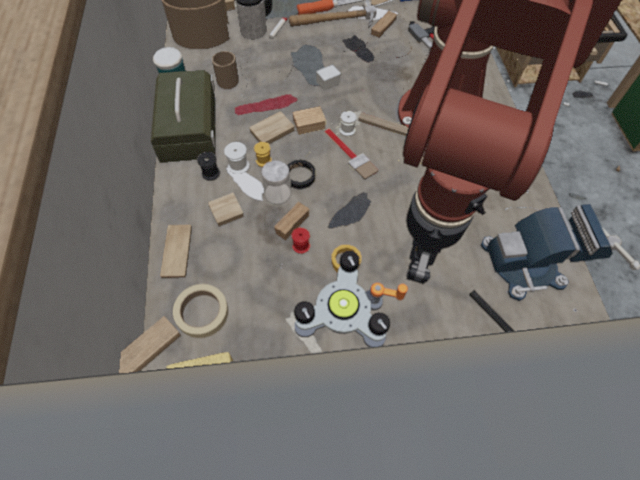

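```bash
python3 -c "
from workcell import job
print(job.close_job())"
```

```text
the job is handed in; nothing more can be done
None
```

The stage is level with the bubble inside the ring, the clamp lever is at its stop, and I handed the job in at about 22.6 s of the 58 s allowed. `close_job` reports no verdict.

- **Levelling:** I turned knob 1 anticlockwise by about 1.55 rad, then knob 2 clockwise by about 0.75 rad. That moved the bubble from about 11 mm off centre to about 1 mm or less, and it stayed there after I let go, with the lever still open.
- **Clamping:** I swung the lever clockwise with the fingers held loosely around its grip until it stopped. Pushing on with about 10 N moved it no further. In the wrist images it pointed about 100 degrees, where the stop should be.
- **Last checks:** After I backed off and raised the gripper clear (TCP at z = 0.23 m), the wrist force was about zero. The scene and side pictures showed the bubble inside the ring.
- **Bystanders:** In the scene camera the tape measure, jar and masking tape read within about 7 mm of their first positions. The arm never came near them.
- **Readings that disagreed:** The network's bubble position was unreliable on the small scene and side images, off by 5 to 17 mm. I read the ring and bubble by eye from enlarged crops instead, and both cameras agreed. One side-camera detection mistook the jar for the tape measure. At the end the tool was tilted by about 6 degrees from pressing on the stop, and I left it that way.

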